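# Zero the peak pointer and draw the plug gauge to its yellow band

## Task

The pull-fit tester on the goldsmith's bench still shows the last reading: first turn its dial knob back until the red pointer is fully home against the zero stop. Then take the plug gauge by its red handle and draw it gently straight up out of the bore until the yellow band on its shank is half out of the block, never pulling it right out, and finish still holding it there, upright in the bore, with the pointer still at zero. Leave the bowl, the can, the dark block and the hammer where they are.

Things in the scene. Friction and masses are not known exactly. Their poses are not given: they have to be found in the camera images.
- rig: The tester, fixed to the bench: dark steel base plate 130 (its x) x 270 mm (its y), 12 mm thick; origin at the centre of its underside, z up, x away from the robot when unturned. Blue bore block (70 x 70 mm, top 92 mm above the bench) centred at rig y = -75 mm; grey dial housing (100 x 100 mm, white dial top 74 mm above the bench) at rig y = +75 mm.
- bore_mouth (a point): Centre of the bore's mouth, level with the flat top of the blue block. The bore is vertical, 21 mm wide, 72 mm deep; the axes are the rig's.
- plug: Loose plug gauge, 0.2 to 0.35 kg, in the bore. Origin on its axis under its brass collar (30 mm wide, 8 mm tall), which rests on the block's top at the start; z up the axis. Below the collar: steel shank 20 mm wide, 66 mm long, 1 mm play in the bore. No spring: held down only by weight and rubbing, drops back if let go.
- plug_handle (a point): Middle of the plug's red and dark ribbed round handle, 24 mm wide, 50 mm tall (25 mm above and below this point), 33 mm above the plug's origin.
- plug_band (a point): Middle of the yellow band on the plug's shank, on the axis, 35 mm below the plug's origin. The band is 14 mm tall and hidden in the bore at the start; half out means this point is level with the bore mouth (plug raised 35 mm).
- pointer (a joint): Angle in rad of the dial knob with its red pointer: 0 with the pointer at the brass stop pin (a hard stop, pointer along the rig's -x), growing clockwise seen from above to 3.0; so zeroed by turning counter-clockwise seen from above. Starts between 0.8 and 2.3. Stays where left (friction 0.03 N m, no spring).
- knob_grip (a point): Point to grip on the dial knob, on its vertical axis, 105 mm above the bench. The black knob is an upright bar 36 mm long, 14 mm wide; its top is 7 mm above this point, its foot (a hub disc 36 mm wide) 23 mm below. The point turns with the knob: its x axis runs along the bar, the red pointer lies along its -x.
- dish: Terracotta bowl, 100 mm across, 30 mm tall; origin at the centre of its underside. Bystander, leave alone.
- tin: Round can with a red band, 64 mm across, 45 mm tall; origin at the centre of its underside. Bystander, leave alone.
- charcoal: Dark grey soldering block, 65 x 90 x 30 mm tall; origin at the centre of its underside. Bystander, leave alone.
- hammer: Small hammer lying on the bench, 200 mm long (along its x), dark wood handle, steel head; origin at the centre of its underside. Bystander, leave alone.

How it is judged:
On the way, in this order (a step that is already met when the one before it is completed fails the run):
1. the pointer is turned home to its zero stop with the plug still seated (value of joint pointer below 0.07 rad and z of plug in the frame of bore_mouth below 0.008 m), for 0.2 s.
2. the gripper holds the plug, drawn up straight so that the block's top lies within the yellow band (z of plug in the frame of bore_mouth between 0.028 and 0.042 m and contact force between plug and the fingers above 1.5 N and angle between the z axis of plug and the z axis of bore_mouth, either way round below 0.07 rad), for 0.2 s.
At the end, for the whole second after the job is handed in: The pointer is within 0.07 rad of its zero stop; the plug has risen 28 to 42 mm from its seat (the block's top lies within the yellow band), is still in the bore, within 4 degrees and 5 mm of the bore's axis, at rest, gripped by the fingers (over 1.5 N) and not wedged against the bore (under 15 N) (all of step 2 and value of joint pointer below 0.07 rad and horizontal distance between plug and bore_mouth below 0.005 m and linear speed of plug below 0.02 m/s and contact force between plug and rig below 15 N); the arm keeps its last pose, push and grip.
It fails at once if the plug is drawn more than 10 mm before the pointer is home (value of joint pointer above 0.2 rad and z of plug in the frame of bore_mouth above 0.01 m).
It fails at once if the plug is pulled right out of the bore (raised over 58 mm) (z of plug in the frame of bore_mouth above 0.058 m).
It fails at once if the plug is wrenched against the bore with more than 40 N (contact force between plug and rig above 40 N).
It fails at once if a bystander is moved more than 25 mm (distance of any of dish, tin, charcoal, hammer from where it was at the start of the episode above 0.025 m).
It also fails if it takes over 72 s, if anything falls off the work surface, if the arm or the gripper's body presses on something with over 40 N, if the wrist force passes 120 N, or if a joint passes its speed limit or range.

## Robot

A 7-joint arm with a two-finger parallel gripper is mounted at the origin on the work surface. World frame = base frame: x ahead of the robot, y to its left, z up, the work surface at z = 0. Lengths are in m, angles in rad, forces in N, time in s.
With the tool pointing down it reaches from about 0.425 to 0.95 m from the base axis. Payload 4.7 kg.
Tool frame: the origin (TCP) lies midway between the tips of the shut fingers; the grasp point (between the pads) lies 19 mm behind it; z points along the fingers, y is the line along which they close (so a half turn about z gives the same grasp; the last joint's range is limited). The gripper opens to 87 mm and grips with 3 to 60 N. Pads are 19 mm wide; open, the fingers measure 117 mm over their backs; the gripper's body (75 mm by 190 mm) begins 51 mm behind the grasp point.
Start: joints at [-1.33, 0.469, -0.049, 1.532, 0.024, 1.141, -0.082], TCP at [0.18, 0.651, 0.223] pointing down, gripper open.
Joint ranges: [-2.59, 2.59], [-0.33, 1.99], [-1.39, 1.29], [0.1, 2.45], [-1.04, 4.18], [0.21, 1.99], [-2.66, 2.66]. Speed limits (rad/s): [2.57, 2.57, 3.14, 3.14, 3.14, 3.14, 3.14].

## Interface

Orientations are given as a 3x3 rotation matrix whose columns are the frame's x, y, z axes.
In Python, from workcell import env gives the robot as it stands. Calls block until the motion is done:
- env.move_pose(position, orientation): joint-space move of the TCP to a pose.
- env.move_l(position, orientation=None, vel=0.15): straight line of the TCP; orientation=None keeps the orientation; vel is the mean speed in m/s.
- env.move_j(angles): joint-space move.
- env.command_gripper(opening): opening from 0.0 (shut) to 1.0 (fully open); the grip force is fixed at half the most; returns when the fingers have stopped.
- env.dwell(seconds).
- env.solve_ik(position, orientation): joint angles nearest the present ones, or None.
- env.get_obs(): the state.
- env.snapshot(name): name is "side" or "top" or "wrist"; returns the picture (480x640x3 uint8, blue, green, red); there is no depth.
- env.camera_info(name): a dict with "fx", "fy", "cx", "cy" (pixels), "D" ([k1, k2, p1, p2, k3] as OpenCV has them; the pictures are not rectified), "extrinsics" (4x4, takes a point from camera to world coordinates); the wrist camera has in their place "tool_from_camera" (4x4, takes a point from camera to tool coordinates, whose origin is the TCP and whose axes are the flange's). Camera axes: x right, y down, z forward; pixel columns grow to the right and rows downward; lengths in m; the calibration is good to about 2 mm. A picture is of the moment at which its call begins: read the wrist's pose just before it. camera_info takes no time and is no camera call.
A pose or a line that the arm cannot do raises env.MotionError and nothing moves.
- env.finish_job(): hands the job in; it is judged then, once.
Trained networks look in the newest picture that a camera, given by its name, has taken for a name from the list of things; names that differ only in an ending like _2 or _b are one class to them, and where a whole thing is asked for, a point or a joint stands for the part that bears it (a point fixed in the world has none). Each returns a list of dicts, best first, with "conf" (0 to 1); they miss things now and then, are a little off and sometimes report something else, mostly with a low value. They report only what shows in the picture. A call takes as long as a camera call.
- env.spot_in(camera, target): "uv" ([column, row] in pixels, amid what is visible of it).
- env.outline_of(camera, target): "mask" (480x640 bool, what is visible of it) and "uv" ([column, row] in pixels, amid what is visible of it).
- env.mark_of(camera, target): "uv" ([column, row] in pixels: a listed point, or the origin of a listed thing).
The state is a dict: "time": time; "joint_positions": joint angles; "joint_vel": joint speeds; "joint_torque": joint torques, N m; "tcp_pos": TCP position; "orientation": TCP orientation; "ft_force": force on the tool from outside, world axes, zero at the start; "moment": the same for the moment, N m; "gripper_width": opening from 0.0 (shut) to 1.0 (fully open); "grip_force": force on a finger pad.
Only numpy, scipy, OpenCV 4.12 (cv2) and the standard library are available. Lean on these libraries where they do the work, as an engineer would, in place of code of your own. Each camera call takes 0.05 s, during which the arm holds its last target. There are 200 camera calls.

## Working session

There is one attempt and no reset: what is moved stays moved. The work goes in short steps, each a Python script; the robot and the scene stay as the last script left them, time stands still between calls to the robot, and variables do not carry over. Pictures are saved under pics/ and viewed, at most 10 in all, crops included, and the job is handed in when it is done.

```bash
mkdir -p pics; cat > h.py <<'E'
import numpy as np, cv2
from workcell import env
def cam(n):
    c=env.camera_info(n); K=np.array([[c['fx'],0,c['cx']],[0,c['fy'],c['cy']],[0,0,1]]); D=np.array(c['D'],float)
    if 'extrinsics' in c: T=np.array(c['extrinsics'])
    else:
        o=env.get_obs(); W=np.eye(4); W[:3,:3]=o['orientation']; W[:3,3]=o['tcp_pos']; T=W@np.array(c['tool_from_camera'])
    return K,D,T
def ray(n,uv):
    K,D,T=cam(n); p=cv2.undistortPoints(np.array([[uv]],float),K,D)[0,0]
    return T[:3,3], T[:3,:3]@np.array([p[0],p[1],1])
def atz(n,uv,z):
    o,d=ray(n,uv); return o+d*(z-o[2])/d[2]
def proj(n,P):
    K,D,T=cam(n); Ti=np.linalg.inv(T)
    return cv2.projectPoints(np.atleast_2d(np.array(P,float)),cv2.Rodrigues(Ti[:3,:3])[0],Ti[:3,3],K,D)[0][:,0]
def down(a): # tool pointing down, y axis (closing) at angle a in world
    y=np.array([np.cos(a),np.sin(a),0]); z=np.array([0,0,-1.]); return np.stack([np.cross(y,z),y,z],1)
E
python3 - <<'E'
from h import *
np.set_printoptions(precision=3,suppress=True)
o=env.get_obs(); print(o['orientation'],o['time'])
for n in('side','top'):
    cv2.imwrite(f'pics/{n}0.png',env.snapshot(n)); print(n,cam(n)[2][:3])
    for t,z in(('knob_grip',.105),('plug_handle',.125),('bore_mouth',.092),('rig',0),('dish',0),('tin',0),('charcoal',0),('hammer',0)):
        for r in env.mark_of(n,t)[:2]: print(t,r['uv'],round(r['conf'],2),atz(n,r['uv'],z))
E
```

```text
[[-0.964  0.267 -0.   ]
 [ 0.267  0.964 -0.002]
 [-0.    -0.002 -1.   ]] 0.0
side [[ 0.896 -0.278  0.347  0.288]
 [-0.445 -0.537  0.717 -0.591]
 [-0.013 -0.797 -0.604  0.653]]
knob_grip [360.0, 261.9] 0.23 [ 0.618 -0.06   0.105]
plug_handle [281.5, 228.8] 0.73 [0.533 0.051 0.125]
bore_mouth [280.8, 242.6] 0.64 [0.532 0.057 0.092]
rig [268.2, 255.1] 0.91 [0.535 0.139 0.   ]
rig [279.7, 238.8] 0.26 [0.575 0.175 0.   ]
dish [252.8, 186.6] 0.64 [0.595 0.379 0.   ]
dish [327.8, 216.0] 0.61 [0.695 0.199 0.   ]
tin [245.8, 193.9] 0.92 [0.57  0.358 0.   ]
charcoal [361.2, 260.9] 0.83 [0.685 0.043 0.   ]
hammer [312.1, 344.1] 0.77 [ 0.515 -0.095  0.   ]
top [[ 0.011 -0.997  0.072  0.521]
 [-1.    -0.011  0.001  0.051]
 [-0.    -0.072 -0.997  1.156]]
knob_grip [236.0, 275.2] 0.62 [0.543 0.216 0.105]
knob_grip [280.0, 277.2] 0.19 [0.54  0.128 0.105]
plug_handle [313.9, 279.6] 0.66 [0.536 0.061 0.125]
bore_mouth [313.8, 278.7] 0.59 [0.538 0.061 0.092]
rig [280.7, 279.8] 0.95 [0.536 0.134 0.   ]
dish [246.7, 208.5] 0.59 [0.692 0.212 0.   ]
dish [388.6, 288.8] 0.24 [ 0.519 -0.101  0.   ]
tin [179.5, 263.9] 0.72 [0.569 0.356 0.   ]
charcoal [324.5, 213.1] 0.74 [0.684 0.04  0.   ]
hammer [388.1, 289.9] 0.57 [ 0.517 -0.1    0.   ]
```

```bash
python3 -c "
import cv2;i=cv2.imread('pics/top0.png')[170:370,140:440];cv2.imwrite('pics/t0.png',cv2.resize(i,None,fx=2.6,fy=2.6,interpolation=cv2.INTER_CUBIC))"
```

```text
(no output)
```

View pics/t0.png

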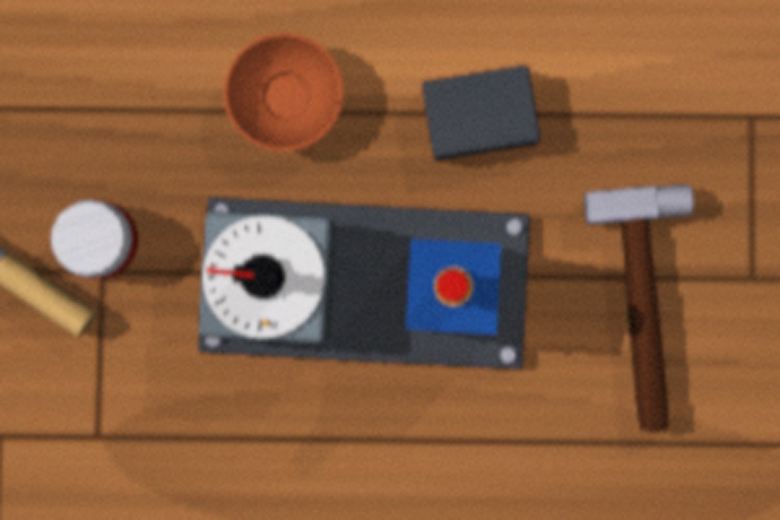

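```bash
python3 - <<'E'
from h import *
np.set_printoptions(precision=3,suppress=True)
print(np.array(env.camera_info('wrist')['tool_from_camera']))
for a in np.arange(-3.2,3.3,.4):
    q=env.solve_ik([.543,.211,.09],down(a)); print(round(a,2),None if q is None else np.array(q))
# move over rig, look
R=down(0.05 if env.solve_ik([.54,.2,.3],down(0.05)) is not None else 3.19)
env.move_pose([.54,.18,.30],R)
cv2.imwrite('pics/w0.png',env.snapshot('wrist')); print(env.get_obs()['joint_positions'],env.get_obs()['time'])
for t,z in(('knob_grip',.105),('plug_handle',.125),('bore_mouth',.092),('rig',0)):
    for r in env.mark_of('wrist',t)[:2]: print(t,r['uv'],round(r['conf'],2),atz('wrist',r['uv'],z))
E
```

```text
[[-0.001 -0.955 -0.296  0.081]
 [ 1.    -0.    -0.001  0.001]
 [ 0.    -0.296  0.955 -0.161]
 [ 0.     0.     0.     1.   ]]
-3.2 [-0.274  0.478 -0.221  1.874  0.14   0.805  2.514]
-2.8 [ 0.349  0.8   -1.181  1.839  0.836  1.107  2.334]
-2.4 [-1.189  0.741  1.109  1.925 -0.8    1.003 -2.106]
-2.0 [-1.189  0.741  1.109  1.925 -0.8    1.003 -1.706]
-1.6 [-0.904  0.531  0.624  1.911 -0.413  0.829 -1.66 ]
-1.2 [-0.85   0.514  0.547  1.908 -0.358  0.817 -1.312]
-0.8 [-0.822  0.506  0.507  1.907 -0.33   0.812 -0.938]
-0.4 [-0.806  0.502  0.485  1.906 -0.315  0.809 -0.552]
-0.0 [-0.754  0.491  0.414  1.903 -0.267  0.802 -0.197]
0.4 [-0.702  0.482  0.342  1.9   -0.219  0.796  0.158]
0.8 [-0.648  0.475  0.27   1.897 -0.172  0.792  0.515]
1.2 [-0.594  0.47   0.198  1.893 -0.126  0.79   0.872]
1.6 [-0.54   0.467  0.127  1.89  -0.08   0.79   1.23 ]
2.0 [-0.452  0.466  0.012  1.885 -0.008  0.791  1.564]
2.4 [-0.384  0.468 -0.077  1.881  0.049  0.795  1.913]
2.8 [-0.327  0.472 -0.152  1.877  0.096  0.799  2.27 ]
3.2 [-0.255  0.48  -0.247  1.873  0.157  0.807  2.616]
[-0.792  0.246  0.487  1.71  -0.122  1.216 -0.222] 3.0917
knob_grip [328.1, 166.4] 0.66 [0.544 0.215 0.105]
plug_handle [312.4, 333.7] 0.66 [0.537 0.06  0.125]
rig [319.2, 220.1] 0.71 [0.539 0.136 0.   ]
```

View pics/w0.png

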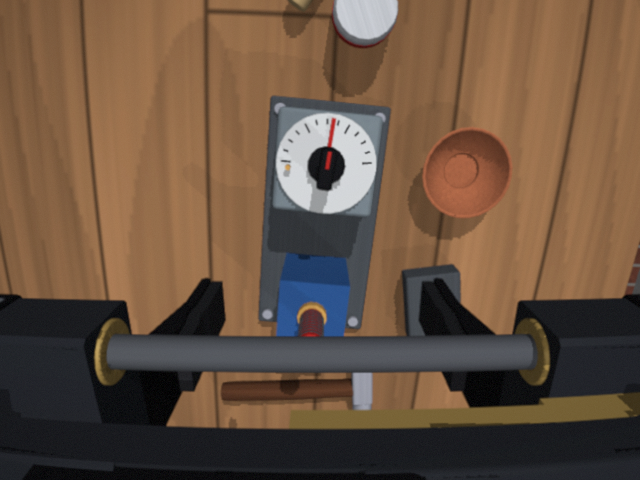

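```bash
cat >> h.py <<'E'
def pointer(name,c):
    im=env.snapshot(name); hsv=cv2.cvtColor(im,cv2.COLOR_BGR2HSV)
    m=((hsv[...,0]<8)|(hsv[...,0]>172))&(hsv[...,1]>170)&(hsv[...,2]>110)
    pts=[]
    for v,u in np.argwhere(m):
        p=atz(name,(u,v),.078)[:2]; r=np.hypot(*(p-c))
        if .018<r<.05: pts.append(p)
    p=np.array(pts); d=p.mean(0)-c; return np.arctan2(d[1],d[0]),len(p),im
E
python3 - <<'E'
from h import *
np.set_printoptions(precision=3,suppress=True)
c=np.array([.543,.2135])
th,n,_=pointer('wrist',c); print('pointer',th,n)
a=th-np.pi/2
env.move_pose([*c,.17],down(a))
th2,n,im=pointer('wrist',c); print(th2,n); cv2.imwrite('pics/w1.png',im)
for r in env.mark_of('wrist','knob_grip')[:2]: print(r['uv'],r['conf'],atz('wrist',r['uv'],.105))
print(env.get_obs()['time'],proj('wrist',[[*c,.105]]),env.get_obs()['ft_force'],env.get_obs()['joint_positions'])
E
```

```text
pointer 1.4903417706940016 54
1.4505333066330774 146
[318.0, 252.3] 0.73 [0.543 0.213 0.105]
4.0417 [[317.371 252.084]] [ 0.475  0.088 -0.488] [-0.802  0.391  0.465  1.833 -0.21   0.961 -0.328]
```

View pics/w1.png

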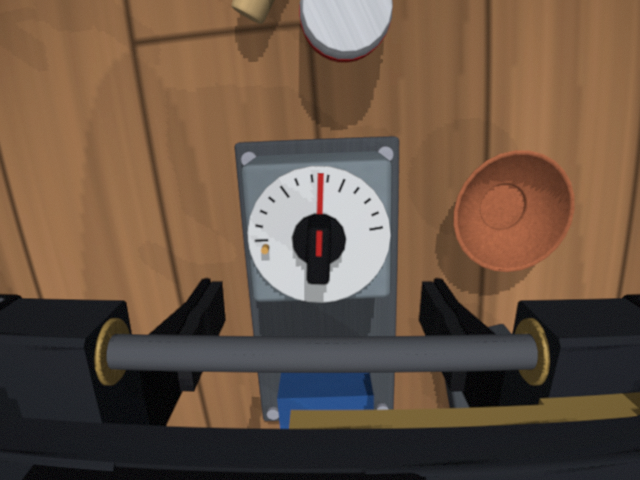

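```bash
python3 - <<'E'
from h import *
np.set_printoptions(precision=3,suppress=True)
c=np.array([.543,.2135]); a=-.095
env.move_l([*c,.12],down(a)); env.move_l([*c,.088],vel=.06)
f0=env.get_obs()['ft_force']; env.command_gripper(0.0)
o=env.get_obs(); print(f0,o['ft_force'],o['moment'],o['gripper_width'],o['grip_force'],o['tcp_pos'])
t=0
while t<1.75:
    s=.2 if t<1.3 else .05
    t+=s; env.move_l([*c,.088],down(a+t)); o=env.get_obs()
    print(round(t,2),o['ft_force'],o['moment'],round(o['time'],2),round(o['gripper_width'],3))
    if t>1.3 and abs(o['moment'][2]-m0)>.25: break
    if t<=1.3: m0=o['moment'][2]
E
```

```text
[ 0.622 -0.26   0.326] [-3.663  0.504  2.686] [-0.1    0.853 -0.039] 0.15997850188071136 30.000657686032355 [0.542 0.214 0.088]
0.2 [-5.408  0.104  3.964] [-0.114  1.252  0.093] 6.72 0.158
0.4 [-6.171 -0.404  4.714] [-0.164  1.38   0.01 ] 7.08 0.158
0.6 [-6.736 -1.007  6.265] [-0.191  1.597 -0.025] 7.42 0.16
0.8 [-6.313 -1.081  6.473] [-0.304  1.703  0.026] 7.78 0.159
1.0 [-7.762 -0.867  7.362] [-0.396  1.809  0.034] 8.12 0.156
1.2 [-9.032 -1.909  7.795] [-0.431  1.891  0.015] 8.47 0.157
1.4 [-9.184 -3.138  8.216] [-0.497  1.947  0.016] 8.82 0.157
1.45 [-9.436 -1.847  9.06 ] [-0.574  1.929  0.019] 9.07 0.16
1.5 [-9.325 -3.412  8.461] [-0.55   1.995  0.048] 9.32 0.158
1.55 [-9.192 -3.85   8.61 ] [-0.624  1.956 -0.028] 9.57 0.158
1.6 [-8.745 -3.456  9.095] [-0.659  2.045  0.045] 9.82 0.153
1.65 [-9.292 -3.233  9.01 ] [-0.621  2.014 -0.483] 10.07 0.157
```

```bash
python3 - <<'E'
from h import *
np.set_printoptions(precision=3,suppress=True)
c=np.array([.543,.2135]); a=-.095
env.move_l([*c,.088],down(a+1.67)); o=env.get_obs(); print(o['moment'])
env.command_gripper(0.7); env.move_l([*c,.2])
env.move_pose([.545,.16,.30],down(-.045))
th,n,im=pointer('wrist',c); cv2.imwrite('pics/w2.png',im[60:360,200:500].repeat(2,0).repeat(2,1)); print('pointer',th,n,'value',np.pi-.045-th)
print(env.get_obs()['ft_force'])
for t,z in(('knob_grip',.105),('plug_handle',.125),('bore_mouth',.092),('plug',.092)):
    for r in env.mark_of('wrist',t)[:1]: print(t,r['uv'],round(r['conf'],2),atz('wrist',r['uv'],z))
env.move_pose([.536,.063,.25],down(-.045))
print(env.get_obs()['time'],env.get_obs()['joint_positions'])
cv2.imwrite('pics/w3.png',env.snapshot('wrist'))
for t,z in(('plug_handle',.125),('bore_mouth',.092),('plug',.092)):
    for r in env.mark_of('wrist',t)[:1]: print(t,r['uv'],round(r['conf'],2),atz('wrist',r['uv'],z))
E
```

```text
[-0.557  1.971 -0.586]
pointer 3.126891602995131 60 value -0.030298949405337616
[ 0.619 -0.948 -0.071]
knob_grip [314.8, 144.7] 0.91 [0.541 0.212 0.105]
plug_handle [318.0, 310.5] 0.75 [0.537 0.064 0.125]
bore_mouth [315.9, 295.2] 0.72 [0.535 0.064 0.092]
plug [317.8, 294.5] 0.96 [0.537 0.064 0.092]
14.325 [-0.5    0.225  0.366  1.839 -0.091  1.093 -0.147]
plug_handle [320.6, 224.2] 0.95 [0.536 0.065 0.125]
plug [323.6, 211.6] 0.77 [0.539 0.066 0.092]
```

View pics/w2.png

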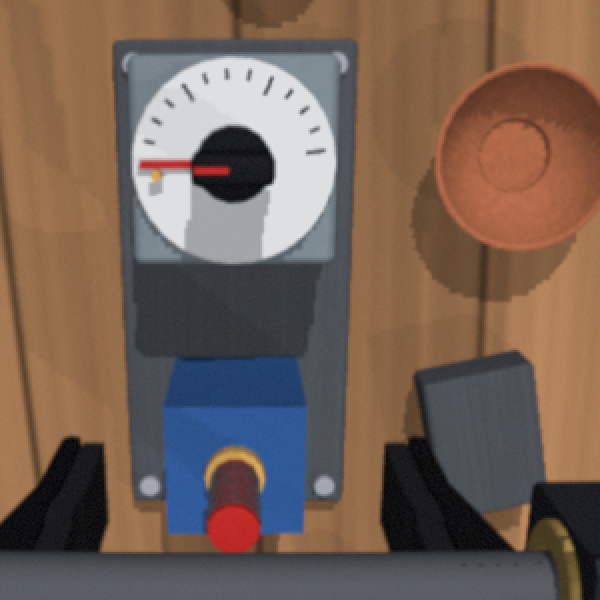

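View pics/w3.png

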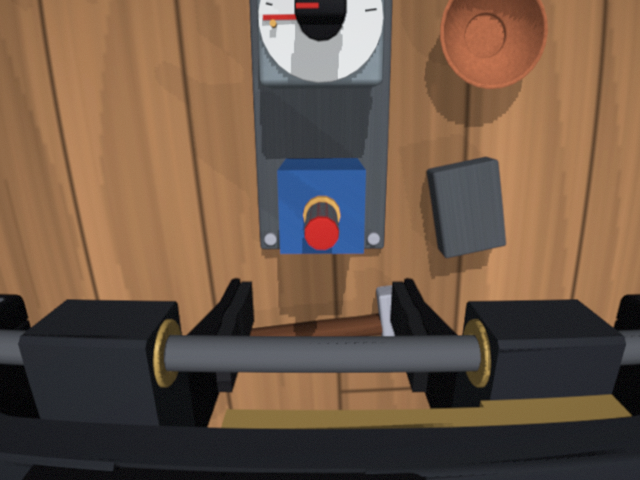

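```bash
python3 - <<'E'
from h import *
np.set_printoptions(precision=3,suppress=True)
p=np.array([.5363,.0643])
env.move_l([*p,.17],down(-.045)); env.move_l([*p,.107],vel=.06)
f0=np.array(env.get_obs()['ft_force']); print(f0)
for w in(.36,.33,.31,.30,.29,.28):
    env.command_gripper(w); env.dwell(.1); o=env.get_obs(); d=o['ft_force']-f0; print(w,round(o['gripper_width'],3),round(o['grip_force'],2),d,round(o['time'],2))
    if np.linalg.norm(d[:2])>1.5:
        p[0]+=np.sign(d[0])*.0005; env.move_l([*p,.107]); print('shift',p,env.get_obs()['ft_force']-f0)
E
```

```text
[ 0.352 -0.235  0.019]
0.36 0.361 0.0 [-0.837 -0.841 -0.264] 17.32
0.33 0.328 0.0 [-0.444  0.215 -0.531] 17.75
0.31 0.309 0.0 [-0.736 -0.248  0.367] 18.14
0.3 0.305 0.0 [-0.079 -0.639 -0.537] 18.46
0.29 0.29 0.04 [-0.38  -0.317  0.448] 18.77
0.28 0.28 0.78 [-1.829  0.121  0.847] 19.09
shift [0.536 0.064] [-2.116  0.746  0.833]
```

```bash
python3 - <<'E'
from h import *
np.set_printoptions(precision=3,suppress=True)
env.command_gripper(0.0); env.dwell(.2)
o=env.get_obs(); print(o['gripper_width'],o['grip_force'],o['ft_force'],o['moment'],o['tcp_pos'],o['time'])
p=np.array(o['tcp_pos'])
for dz in(.003,.006,.010):
    env.move_l(p+[0,0,dz],vel=.02); env.dwell(.1); o=env.get_obs(); print(dz,o['ft_force'],o['moment'],o['grip_force'],o['tcp_pos'])
    if np.linalg.norm(o['ft_force'])>12: break
E
```

```text
0.2699592118544189 29.999923836439848 [-1.253 -0.015  0.715] [-0.083  0.336  0.03 ] [0.536 0.064 0.107] 19.7583
0.003 [-0.834  0.082 -2.928] [-0.055  0.013 -0.002] 29.999848315492272 [0.536 0.064 0.11 ]
0.006 [ 0.472 -0.153 -3.573] [-0.115 -0.001  0.019] 29.999868809245527 [0.536 0.064 0.113]
0.01 [-0.278 -0.421 -2.715] [-0.085  0.119  0.069] 29.99986471608281 [0.536 0.064 0.117]
```

Plug is held freely (about 3 N, its weight). Lift to 35 mm.

```bash
python3 - <<'E'
from h import *
np.set_printoptions(precision=3,suppress=True)
p=np.array(env.get_obs()['tcp_pos'])
for dz in(.010,.018,.025):
    env.move_l(p+[0,0,dz],vel=.025); env.dwell(.1); o=env.get_obs(); print(dz,o['ft_force'],o['moment'],o['grip_force'],o['tcp_pos'],o['time'])
    if np.linalg.norm(o['ft_force'])>12: break
im=env.snapshot('side'); cv2.imwrite('pics/s1.png',cv2.resize(im[150:290,200:400],None,fx=4,fy=4,interpolation=cv2.INTER_CUBIC))
for t in('plug_band','plug_handle','bore_mouth'):
    for r in env.mark_of('side',t)[:1]: print(t,r)
print(proj('side',[[*p[:2],.092]]))
E
```

```text
0.01 [ 0.497  0.889 -2.667] [-0.04   0.08  -0.019] 29.999894751235843 [0.535 0.064 0.127] 21.6583
0.018 [-0.742 -0.169 -3.151] [-0.065  0.074  0.045] 29.999903314746916 [0.535 0.064 0.135] 22.225
0.025 [ 0.706  0.757 -3.625] [-0.102  0.017 -0.02 ] 29.999913959763944 [0.536 0.064 0.142] 22.7583
plug_band {'uv': [284.2, 237.7], 'conf': 0.74}
plug_handle {'uv': [280.2, 208.8], 'conf': 0.6}
bore_mouth {'uv': [281.2, 241.8], 'conf': 0.86}
[[280.998 239.509]]
```

View pics/s1.png

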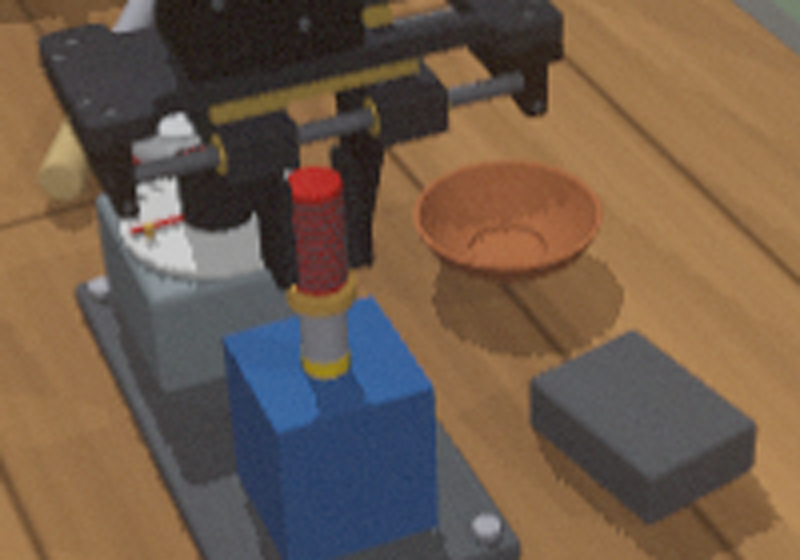

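The picture shows the band about half out at (325,368), with the handle upright and the pointer at its pin (150,228).

```bash
python3 -c "
from workcell import env
print(env.finish_job())"
```

```text
the job is handed in; nothing more can be done
None
```

I turned the pointer home to its zero stop, then drew the plug up 35 mm so the yellow band is about half out of the block. The job was handed in at about 23 s with the plug still held upright in the bore; no verdict came back.

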